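# Load the pump kit into its assembly nests

## Task

Load the assembly station: put each of the four pump parts into the nest whose recess has its shape, sitting flat and upright inside the rim. The pump body must go in first, before any other part is brought to its nest; the other three may follow in any order. Set the parts down rather than dropping them in, and leave the grease can and the screwdriver where they are.

Things in the scene. Friction and masses are not known exactly. Their poses are not given: they have to be found in the camera images.
- pump_body: Loose rectangular aluminium pump body, 84 (x) x 48 (y) x 46 mm tall, with two dark round ports along its length on the top (flush, nothing to fit into). About 0.4 kg. Origin: centre of its underside; x along its length, z up. Belongs in nest_rect. Take it across the 48 mm width.
- solenoid: Loose blue square solenoid block, 50 x 50 x 46 mm tall, with a steel disc on its top. About 0.3 kg. Origin: centre of its underside; x and y square to its sides, z up. Belongs in nest_square.
- bush: Loose round brass bush (tube), 50 mm outside diameter, 34 mm bore, 46 mm tall, standing on end. About 0.35 kg. Origin: centre of its lower end, on the bore's axis; z up along the axis. Belongs in nest_round.
- hex_sleeve: Loose dark steel hexagonal coupling sleeve, 50 mm across flats, 46 mm tall, open through the middle, standing on end. About 0.35 kg. Origin: centre of its lower end; z up along the axis; two opposite flats face its +y and -y, two corners point along x. Belongs in nest_hex.
- nest_rect: Fixed nest: dark steel plate 116 x 80 mm, 5 mm thick, with an orange rim (5 mm wide, top 10 mm above the table) round a black rectangular recess. The recess floor is 5 mm above the origin; the recess is 100 (x) x 64 (y) mm, 8 mm of play all round the pump body. Origin: centre of the plate's underside, on the table, under the recess centre; z up; x along the recess's length.
- nest_square: Fixed nest: dark steel plate 80 x 80 mm, 5 mm thick, with an orange rim (5 mm wide, top 10 mm above the table) round a black square recess. The recess floor is 5 mm above the origin; the recess is 66 x 66 mm, 8 mm of play all round the solenoid block. Origin: centre of the plate's underside, on the table, under the recess centre; z up; x and y square to its sides.
- nest_round: Fixed nest: dark steel plate 80 x 80 mm, 5 mm thick, with an orange rim (5 mm wide, top 10 mm above the table) round a black round recess. The recess floor is 5 mm above the origin; the recess is 66 mm in diameter, 8 mm of play all round the bush. Origin: centre of the plate's underside, on the table, under the recess centre; z up; x and y square to the plate's sides.
- nest_hex: Fixed nest: dark steel plate 92 (x) x 80 (y) mm, 5 mm thick, with an orange rim (5 mm wide, top 10 mm above the table) round a black hexagonal recess. The recess floor is 5 mm above the origin; the recess is 66 mm across flats, 8 mm of play all round the hex sleeve. Origin: centre of the plate's underside, on the table, under the recess centre; z up; two opposite flats of the recess face +y and -y, two corners point along x.
- grease_can: Bystander: loose upright can with a yellow band, 60 mm diameter, 90 mm tall, standing to the robot's right. Origin: centre of its underside. To be left alone.
- screwdriver: Bystander: loose screwdriver lying on the table to the robot's left, roughly along x, about 0.2 m long. Origin: at table level under the tool. To be left alone.
Things that resemble listed ones, but are neither listed nor needed, are in the scene too. What is shaped like the solenoid but green or red is not meant.

How it is judged:
By the outcome, as a careful person would: the job done as asked, in the order asked, and still so for the second after the job is handed in, with the robot touching nothing.
It also fails if it takes over 112 s, if anything falls off the work surface, if the arm or the gripper's body presses on something with over 40 N, if the wrist force passes 120 N, or if a joint passes its speed limit or range.

## Robot

A 7-joint arm with a two-finger parallel gripper is mounted at the origin on the work surface. World frame = base frame: x ahead of the robot, y to its left, z up, the work surface at z = 0. Lengths are in m, angles in rad, forces in N, time in s.
With the tool pointing down it reaches from about 0.35 to 0.775 m from the base axis. Payload 3.1 kg.
Tool frame: the origin (TCP) lies on the mounting face of the last link; the fingertips stand 173 mm ahead of it and the grasp point (between the pads) lies 155 mm ahead of it; z points along the fingers, y is the line along which they close (so a half turn about z gives the same grasp; the last joint's range is limited). The gripper opens to 85 mm and grips with 20 to 120 N. Pads are 22 mm wide; open, the fingers measure 114 mm over their backs; the gripper's body (76 mm by 85 mm) begins 54 mm behind the grasp point. The pads swing forward as they close: fully open they stand 13 mm farther back than shut.
Start: joints at [1.09, 0.311, 0.014, 1.512, -0.004, 1.319, -0.027], TCP at [0.234, -0.498, 0.405] pointing down, gripper open.
Joint ranges: [-2.7, 2.7], [-0.3, 1.91], [-1.27, 1.3], [0.12, 2.57], [-1.44, 4.58], [0.2, 2.03], [-3.05, 3.05]. Speed limits (rad/s): [2.79, 2.79, 3.14, 3.14, 3.14, 3.14, 3.14].

## Interface

Orientations are given as a unit quaternion [w, x, y, z].
In Python, from plant import * gives the robot as it stands.
- The arm moves only by the shell command python3 -m crank 'ROWS' [FORCE]. ROWS is JSON, a list of rows, each an object with "fingers": the opening, from 0 (shut) to 1 (fully open); "slide": the shift along the tool's x, y, z in cm, a list of three; "turn": the turn about the tool's z in rad. In form: [{"fingers": fingers, "slide": [tx, ty, tz], "turn": turn}, ...]. A call has 1 to 8 rows; each row shifts and turns the commanded pose from where the row before left it, along the tool's axes as they then stand; what a row does not reach is not made up. A row lasts 1/12 s, in which the tool goes at most 41.7 mm and 7.16 degrees, less where a joint would pass 70% of its speed; a pose out of reach is approached as far as the arm can. A call with a gripper value outside its range is refused whole. The fingers move at their own pace and stop on an object; FORCE is the grip in N (left out, the last holds). Time passes only in rows, so rows that do not move let the fingers close. It gives the time, the measured TCP pose, the force, the opening and the grip force at its end, in the units of the state.
- get_state(): the state, without advancing time (a new reading comes with each control period).
- camera(name): name is "side" or "top"; returns a dict with "frame" (384x512x3 uint8, red, green, blue), "range_z" (384x512 float32, m along the optical axis (not along the pixel's ray), 0 where there is no reading), "fov_y" (degrees; the focal length in pixels is half the picture's height over the tangent of half this angle, whatever the lens; pixels are square), "cx", "cy" (the principal point, pixels), "k1" (the pictures are not rectified: a ray, as slopes to the right and down, at radius r is drawn at 1 + k1 r^2 times it, then the intrinsics apply), "extrinsics" (4x4, takes a point from camera to world coordinates). Camera axes: x right, y down, z forward; pixel columns grow to the right and rows downward; lengths in m; the calibration is good to about 2 mm. A picture is of the moment at which its call begins.
- finish_job(): hands the job in; it is judged then, once.
The state is a dict: "clock": time; "joint_positions": joint angles; "qd": joint speeds; "tau": joint torques, N m; "tool_pos": TCP position; "ee_rot": TCP orientation; "contact_force": force on the tool from outside, world axes, zero at the start; "ft_torque": the same for the moment, N m; "gripper_width": finger opening in m; "grip_force": force on a finger pad.
Only numpy, scipy, OpenCV 4.12 (cv2) and the standard library are available. Lean on these libraries where they do the work, as an engineer would, in place of code of your own. Each camera call takes 0.05 s, during which the arm holds its last target. There are 200 camera calls.

## Working session

There is one attempt and no reset: what is moved stays moved. The work goes in short steps, Python scripts to look and compute and a shell command to move; the robot and the scene stay as the last step left them, time stands still between calls to the robot, and variables do not carry over. Pictures are saved under pics/ and viewed, at most 14 in all, crops included, and the job is handed in when it is done.

```bash
mkdir -p pics
cat > h.py <<'E'
from plant import *
import numpy as np, cv2
def cloud(c):
    h,w=c["range_z"].shape; f=h/2/np.tan(np.radians(c["fov_y"])/2)
    K=np.array([[f,0,c["cx"]],[0,f,c["cy"]],[0,0,1.]])
    uv=np.stack(np.meshgrid(np.arange(w),np.arange(h)),-1).reshape(-1,1,2).astype(float)
    n=cv2.undistortPoints(uv,K,np.array([c["k1"],0,0,0.])).reshape(h,w,2)
    z=c["range_z"][...,None].astype(float); E=np.array(c["extrinsics"])
    return np.concatenate([n*z,z],-1)@E[:3,:3].T+E[:3,3]
def save(name,img): cv2.imwrite("pics/"+name+".png",img[...,::-1])
E
python3 - <<'E'
from h import *
for n in("top","side"):
    c=camera(n); np.savez(n+"0",**c); save(n+"0",cv2.resize(c["frame"],(768,576)))
    print(n,c["fov_y"],c["k1"],np.round(c["extrinsics"],3).tolist())
s=get_state();print({k:np.round(v,3).tolist() for k,v in s.items()})
E
```

```text
top 47.50675339737744 -0.04844029953712154 [[-0.025, -0.983, 0.18, 0.222], [-0.999, 0.03, 0.026, -0.023], [-0.031, -0.179, -0.983, 1.159], [0.0, 0.0, 0.0, 1.0]]
side 55.1471834320416 -0.05558045612685223 [[-0.877, -0.233, 0.42, 0.004], [-0.48, 0.463, -0.745, 0.734], [-0.021, -0.855, -0.519, 0.567], [0.0, 0.0, 0.0, 1.0]]
{'clock': 0.1, 'joint_positions': [1.09, 0.312, 0.014, 1.513, -0.004, 1.319, -0.027], 'qd': [-0.0, -0.002, 0.0, -0.003, -0.0, 0.0, 0.001], 'tau': [0.001, -38.085, 0.147, -23.124, 0.012, 0.008, 0.0], 'tool_pos': [0.234, -0.498, 0.404], 'ee_rot': [-0.001, 0.976, 0.218, -0.0], 'contact_force': [0.279, -0.207, -1.006], 'ft_torque': [-0.026, 0.01, -0.002], 'grip_force': 0.0, 'gripper_width': 0.086}
```

View pics/top0.png

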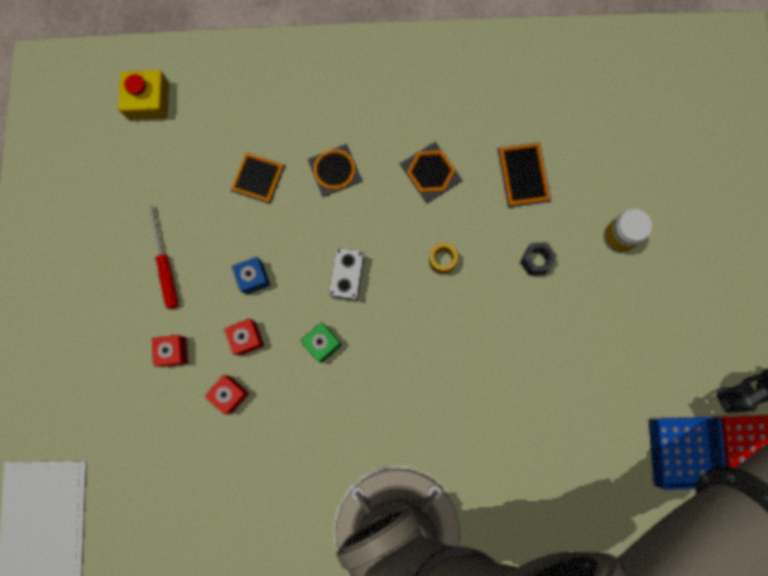

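View pics/side0.png

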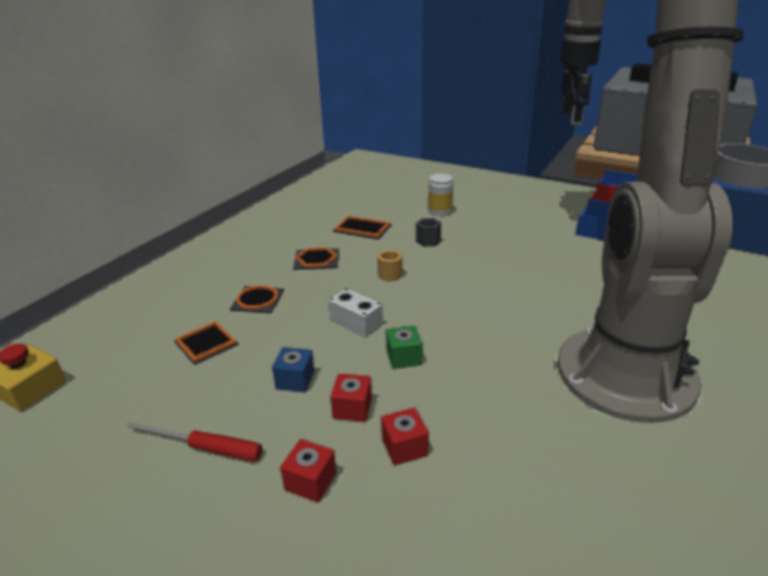

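The top view (768x576) shows:
- **Nests:** square (258,177), round (334,170), hex (431,172), rect (524,174).
- **Parts:** solenoid (250,274), body (347,274), bush (444,257), hex sleeve (538,259).
- **Bystanders:** can (630,230), screwdriver (165,260).

The side view confirms that everything is upright.

```bash
cat >> h.py <<'E'
def plane_xy(c,z0):
    d=dict(c); d["range_z"]=np.ones_like(c["range_z"]); P=cloud(d); o=np.array(c["extrinsics"])[:3,3]
    r=P-o; t=(z0-o[2])/r[...,2]; return (o+r*t[...,None])[...,:2]
def fit(m,XY,seed,nf):
    m=cv2.morphologyEx(m.astype(np.uint8),cv2.MORPH_CLOSE,np.ones((3,3)))
    n,l,st,ce=cv2.connectedComponentsWithStats(m)
    i=1+np.argmin(np.hypot(*(ce[1:]-np.array(seed)).T)+1e3*(st[1:,4]<60))
    cs,_=cv2.findContours((l==i).astype(np.uint8),cv2.RETR_EXTERNAL,cv2.CHAIN_APPROX_NONE)
    k=max(cs,key=len)[:,0]; p=XY[k[:,1],k[:,0]].astype(np.float32)
    (cx,cy),(w,h),a=cv2.minAreaRect(p*1000)
    if w<h: a+=90
    F=np.zeros_like(m); cv2.drawContours(F,[k[:,None]],-1,1,-1); q=XY[F>0]; ctr=q.mean(0)
    d=p-ctr; th=np.arctan2(d[:,1],d[:,0]); r=np.hypot(*d.T)
    o=np.argsort(th); tt=np.linspace(-np.pi,np.pi,720,endpoint=False); rr=np.interp(tt,th[o],r[o],period=2*np.pi)
    ph=np.degrees(np.angle((rr*np.exp(1j*nf*tt)).sum()))/nf   # a corner/long-axis direction
    return dict(rect=np.round([cx,cy,w,h,a],1).tolist(),cen=np.round(ctr*1000,1).tolist(),corner=round(ph,1))
E
cat > m.py <<'E'
from h import *
c=dict(np.load("top0.npz")); P=cloud(c); f=c["frame"].astype(int)
top=(P[...,2]>.036)&(P[...,2]<.06); XY=plane_xy(c,.046)
for n,s,k in(("body",(347,274),2),("sol",(250,274),4),("bush",(444,257),2),("hex",(538,259),6)):
    s=np.array(s)/1.5; print(n,fit(top,XY,s,k), np.round(np.median(P[int(s[1])-8:int(s[1])+8,int(s[0])-8:int(s[0])+8,2]),4))
org=(f[...,0]>110)&(f[...,0]-f[...,2]>60)&(f[...,0]-f[...,1]>35); XY=plane_xy(c,.010)
for n,s,k in(("nrect",(524,174),2),("nsq",(258,177),4),("nround",(334,170),2),("nhex",(431,172),6)):
    print(n,fit(org,XY,np.array(s)/1.5,k))
for n,s in(("can",(632,222)),): v,u=int(s[1]/1.5),int(s[0]/1.5); print(n,P[v,u].round(3))
print("table z",np.median(P[200:230,150:200,2]))
E
python3 m.py
```

```text
body {'rect': [441.0, 76.4, 48.6, 85.3, 170.1], 'cen': [440.9, 76.6], 'corner': np.float64(-9.8)} 0.0464
sol {'rect': [445.1, 247.4, 51.7, 50.6, 19.0], 'cen': [444.9, 247.6], 'corner': np.float64(-26.1)} 0.0468
bush {'rect': [466.0, -93.5, 48.2, 48.9, 133.5], 'cen': [465.3, -93.4], 'corner': np.float64(-10.0)} 0.0389
hex {'rect': [459.3, -260.6, 56.2, 52.3, 29.6], 'cen': [459.7, -260.6], 'corner': np.float64(-28.4)} 0.0343
nrect {'rect': [625.0, -250.1, 111.0, 75.8, 6.7], 'cen': [624.7, -250.1], 'corner': np.float64(6.7)}
nsq {'rect': [635.9, 244.2, 76.5, 76.3, 69.2], 'cen': [635.6, 244.1], 'corner': np.float64(24.6)}
nround {'rect': [645.2, 99.7, 75.6, 73.1, 87.9], 'cen': [645.5, 99.8], 'corner': np.float64(-73.4)}
nhex {'rect': [636.1, -78.9, 77.0, 83.5, 93.5], 'cen': [635.4, -78.6], 'corner': np.float64(-27.8)}
can [ 0.504 -0.409  0.092]
table z 0.0010501128588410458
```

```bash
cat > go.py <<'E'
# go.py x y z psi(deg of tool x): prints turn, then slide (cm) in tool axes after that turn
import sys; from h import *
from scipy.spatial.transform import Rotation as R
x,y,z,psi=map(float,sys.argv[1:]); s=get_state()
M=R.from_quat(np.roll(s["ee_rot"],-1)).as_matrix(); p0=np.degrees(np.arctan2(M[1,0],M[0,0]))
t=np.radians((p0-psi+180)%360-180); N=M@R.from_rotvec([0,0,t]).as_matrix()
print("clock",round(s["clock"],2),"pos",np.round(s["tool_pos"],4),"psi",p0.round(1),"tilt",N[2].round(3),"w",round(s["gripper_width"],4),"F",np.round(s["contact_force"],1),"q7",round(s["joint_positions"][6],2))
print("turn",t.round(3),"slide",np.round((np.array([x,y,z])-s["tool_pos"])@N*100,2))
E
python3 go.py .441 .0765 .30 -9.9
```

```text
clock 0.1 pos [ 0.2336 -0.4976  0.4037] psi 25.1 tilt [-0.001 -0.002 -1.   ] w 0.0855 F [ 0.3 -0.2 -1. ] q7 -0.03
turn 0.612 slide [ 10.58 -60.11  10.46]
```

```bash
python3 -m crank '[{"fingers":1,"slide":[0,0,0],"turn":0.102},{"fingers":1,"slide":[0,0,0],"turn":0.102},{"fingers":1,"slide":[0,0,0],"turn":0.102},{"fingers":1,"slide":[0,0,0],"turn":0.102},{"fingers":1,"slide":[0,0,0],"turn":0.102},{"fingers":1,"slide":[0,0,0],"turn":0.102}]' 40
python3 -m crank '[{"fingers":1,"slide":[0.5,-3,0.5],"turn":0},{"fingers":1,"slide":[0.5,-3,0.5],"turn":0},{"fingers":1,"slide":[0.5,-3,0.5],"turn":0},{"fingers":1,"slide":[0.5,-3,0.5],"turn":0},{"fingers":1,"slide":[0.5,-3,0.5],"turn":0},{"fingers":1,"slide":[0.5,-3,0.5],"turn":0},{"fingers":1,"slide":[0.5,-3,0.5],"turn":0},{"fingers":1,"slide":[0.5,-3,0.5],"turn":0}]'
python3 -m crank '[{"fingers":1,"slide":[0.5,-3,0.5],"turn":0},{"fingers":1,"slide":[0.5,-3,0.5],"turn":0},{"fingers":1,"slide":[0.5,-3,0.5],"turn":0},{"fingers":1,"slide":[0.5,-3,0.5],"turn":0},{"fingers":1,"slide":[0.5,-3,0.5],"turn":0},{"fingers":1,"slide":[0.5,-3,0.5],"turn":0},{"fingers":1,"slide":[0.5,-3,0.5],"turn":0},{"fingers":1,"slide":[0.5,-3,0.5],"turn":0}]'
python3 -m crank '[{"fingers":1,"slide":[0.6,-3,0.6],"turn":0},{"fingers":1,"slide":[0.6,-3,0.6],"turn":0},{"fingers":1,"slide":[0.6,-3,0.6],"turn":0},{"fingers":1,"slide":[0.6,-3,0.6],"turn":0},{"fingers":1,"slide":[0,0,0],"turn":0},{"fingers":1,"slide":[0,0,0],"turn":0}]'
python3 go.py .441 .0765 .181 -9.9
```

```text
clock: 0.6
tool_pos: [0.2336, -0.4977, 0.404]
ee_rot: [-0.001, 0.996, -0.089, -0.0]
contact_force: [-0.3, -0.8, 0.1]
gripper_width: 0.0852
grip_force: 0.0
clock: 1.27
tool_pos: [0.3145, -0.2667, 0.3641]
ee_rot: [-0.0, 0.996, -0.087, -0.0]
contact_force: [1.0, -0.0, 0.7]
gripper_width: 0.0851
grip_force: 0.0
clock: 1.93
tool_pos: [0.3951, -0.0374, 0.3243]
ee_rot: [0.0, 0.996, -0.087, -0.0]
contact_force: [-0.1, 0.4, 0.3]
gripper_width: 0.0854
grip_force: 0.0
clock: 2.43
tool_pos: [0.4393, 0.077, 0.3]
ee_rot: [-0.0, 0.996, -0.084, -0.001]
contact_force: [-0.2, -1.3, -0.9]
gripper_width: 0.0855
grip_force: 0.0
clock 2.43 pos [0.4393 0.077  0.3   ] psi -9.7 tilt [-0.002 -0.    -1.   ] w 0.0855 F [-0.2 -1.3 -0.9] q7 -2.06
turn 0.004 slide [ 0.2   0.02 11.9 ]
```

```bash
python3 -m crank '[{"fingers":1,"slide":[0.2,0,2.5],"turn":0},{"fingers":1,"slide":[0,0,2.5],"turn":0},{"fingers":1,"slide":[0,0,2.4],"turn":0},{"fingers":1,"slide":[0,0,2],"turn":0},{"fingers":1,"slide":[0,0,1.5],"turn":0},{"fingers":1,"slide":[0,0,1],"turn":0},{"fingers":1,"slide":[0,0,0],"turn":0},{"fingers":1,"slide":[0,0,0],"turn":0}]'
python3 -m crank '[{"fingers":0,"slide":[0,0,0],"turn":0},{"fingers":0,"slide":[0,0,0],"turn":0},{"fingers":0,"slide":[0,0,0],"turn":0},{"fingers":0,"slide":[0,0,0],"turn":0},{"fingers":0,"slide":[0,0,0],"turn":0},{"fingers":0,"slide":[0,0,0],"turn":0},{"fingers":0,"slide":[0,0,0],"turn":0},{"fingers":0,"slide":[0,0,0],"turn":0}]' 50
python3 go.py .441 .0765 .30 -9.9
```

```text
clock: 3.1
tool_pos: [0.4414, 0.074, 0.1817]
ee_rot: [0.0, 0.996, -0.087, -0.0]
contact_force: [-0.1, 0.0, -0.3]
gripper_width: 0.0851
grip_force: 0.0
clock: 3.77
tool_pos: [0.4423, 0.0755, 0.1829]
ee_rot: [-0.0, 0.996, -0.086, 0.001]
contact_force: [-0.6, 0.7, 6.5]
gripper_width: 0.0474
grip_force: 53.5
clock 3.77 pos [0.4423 0.0755 0.1829] psi -9.9 tilt [ 0.003 -0.001 -1.   ] w 0.0474 F [-0.6  0.7  6.5] q7 -2.17
turn -0.0 slide [ -0.12  -0.09 -11.71]
```

```bash
python3 -m crank '[{"fingers":0,"slide":[0,0,-1],"turn":0},{"fingers":0,"slide":[0,0,-2],"turn":0},{"fingers":0,"slide":[0,0,-2],"turn":0},{"fingers":0,"slide":[0,0,-2],"turn":0},{"fingers":0,"slide":[0,0,-2],"turn":-0.097},{"fingers":0,"slide":[0,0,0],"turn":-0.097},{"fingers":0,"slide":[0,0,0],"turn":-0.097},{"fingers":0,"slide":[0,0,0],"turn":0}]'
python3 go.py .625 -.250 .27 6.7
```

```text
clock: 4.43
tool_pos: [0.4406, 0.0744, 0.2716]
ee_rot: [0.0, 0.998, 0.06, -0.001]
contact_force: [-0.2, 0.7, -4.5]
gripper_width: 0.0472
grip_force: 52.9
clock 4.43 pos [0.4406 0.0744 0.2716] psi 6.8 tilt [-0.002  0.001 -1.   ] w 0.0472 F [-0.2  0.7 -4.5] q7 -1.81
turn 0.002 slide [14.53 34.37  0.15]
```

```bash
python3 -m crank '[{"fingers":0,"slide":[0.6,1.4,0],"turn":0},{"fingers":0,"slide":[1.2,2.8,0],"turn":0},{"fingers":0,"slide":[1.2,2.8,0],"turn":0},{"fingers":0,"slide":[1.2,2.8,0],"turn":0},{"fingers":0,"slide":[1.2,2.8,0],"turn":0},{"fingers":0,"slide":[1.2,2.8,0],"turn":0},{"fingers":0,"slide":[1.2,2.8,0],"turn":0},{"fingers":0,"slide":[1.2,2.8,0],"turn":0}]'
python3 -m crank '[{"fingers":0,"slide":[1.2,2.8,0],"turn":0},{"fingers":0,"slide":[1.2,2.8,0],"turn":0},{"fingers":0,"slide":[1.2,2.8,0],"turn":0},{"fingers":0,"slide":[1.2,2.8,0],"turn":0},{"fingers":0,"slide":[0.8,2,0],"turn":0},{"fingers":0,"slide":[0,0,0],"turn":0},{"fingers":0,"slide":[0,0,0],"turn":0}]'
python3 go.py .625 -.250 .187 6.7
python3 - <<'E'
from h import *
c=camera("top"); save("top1",cv2.resize(c["frame"][60:260,200:470],(810,600))[:, :800]); save("side1",cv2.resize(camera("side")["frame"][90:240,120:340],(800,545)))
E
```

```text
clock: 5.1
tool_pos: [0.5551, -0.1246, 0.2705]
ee_rot: [-0.0, 0.998, 0.057, -0.002]
contact_force: [1.0, 0.5, -3.4]
gripper_width: 0.0477
grip_force: 52.9
clock: 5.68
tool_pos: [0.6257, -0.2499, 0.2695]
ee_rot: [-0.0, 0.998, 0.056, -0.002]
contact_force: [-0.1, 0.5, -5.2]
gripper_width: 0.0476
grip_force: 52.9
clock 5.68 pos [ 0.6257 -0.2499  0.2695] psi 6.4 tilt [-0.004 -0.001 -1.   ] w 0.0476 F [-0.1  0.5 -5.2] q7 -1.26
turn -0.005 slide [-0.04  0.01  8.25]
```

View pics/side1.png

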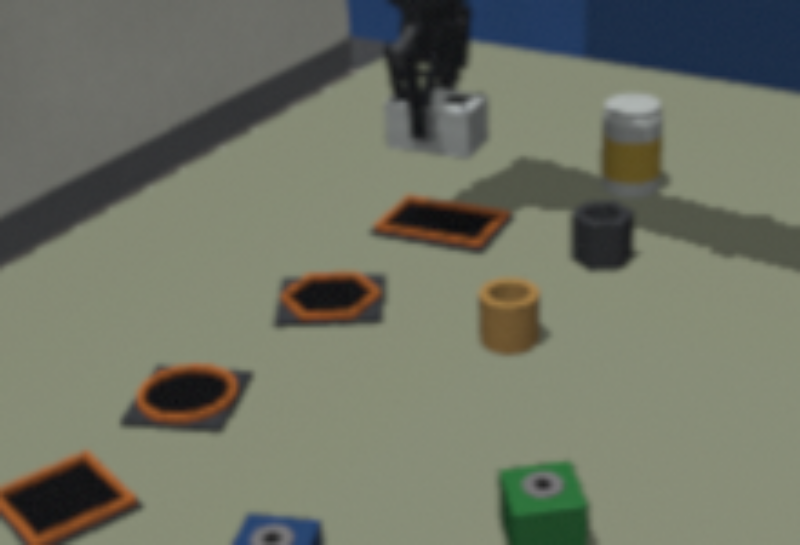

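The body hangs level at (435,120) in the crop, above the rect nest at (440,220). Next I lower it.

```bash
python3 -m crank '[{"fingers":0,"slide":[0,0,2],"turn":0},{"fingers":0,"slide":[0,0,2],"turn":0},{"fingers":0,"slide":[0,0,2],"turn":0},{"fingers":0,"slide":[0,0,1],"turn":0},{"fingers":0,"slide":[0,0,0.6],"turn":0},{"fingers":0,"slide":[0,0,0.2],"turn":0},{"fingers":0,"slide":[0,0,0],"turn":0}]'
python3 -m crank '[{"fingers":0,"slide":[0,0,0.1],"turn":0},{"fingers":0,"slide":[0,0,0.1],"turn":0},{"fingers":0,"slide":[0,0,0],"turn":0}]'
```

```text
clock: 6.37
tool_pos: [0.6269, -0.2471, 0.194]
ee_rot: [-0.0, 0.998, 0.059, 0.0]
contact_force: [-0.2, -0.1, -4.8]
gripper_width: 0.0475
grip_force: 53.0
clock: 6.62
tool_pos: [0.6271, -0.2477, 0.1927]
ee_rot: [0.0, 0.998, 0.059, 0.001]
contact_force: [-0.3, -0.7, -4.7]
gripper_width: 0.0473
grip_force: 53.0
```

```bash
python3 -m crank '[{"fingers":0,"slide":[-0.2,0.2,0.1],"turn":0},{"fingers":0,"slide":[0,0,0.1],"turn":0},{"fingers":0,"slide":[0,0,0.1],"turn":0},{"fingers":0,"slide":[0,0,0],"turn":0}]'
python3 -m crank '[{"fingers":0,"slide":[0,0,0.1],"turn":0},{"fingers":0,"slide":[0,0,0],"turn":0}]'
python3 -m crank '[{"fingers":0,"slide":[0,0,0.1],"turn":0},{"fingers":0,"slide":[0,0,0],"turn":0}]'
```

```text
clock: 6.95
tool_pos: [0.6247, -0.25, 0.1884]
ee_rot: [-0.0, 0.998, 0.059, -0.0]
contact_force: [-0.2, 0.7, -4.8]
gripper_width: 0.0475
grip_force: 53.0
clock: 7.12
tool_pos: [0.625, -0.2498, 0.1882]
ee_rot: [0.0, 0.998, 0.059, 0.0]
contact_force: [-1.3, -0.8, -0.8]
gripper_width: 0.0475
grip_force: 53.3
clock: 7.28
tool_pos: [0.6249, -0.2498, 0.1881]
ee_rot: [0.0, 0.998, 0.059, 0.0]
contact_force: [-4.9, -0.0, 4.6]
gripper_width: 0.047
grip_force: 54.0
```

```bash
python3 -m crank '[{"fingers":1,"slide":[0,0,0],"turn":0},{"fingers":1,"slide":[0,0,0],"turn":0},{"fingers":1,"slide":[0,0,0],"turn":0},{"fingers":1,"slide":[0,0,0],"turn":0},{"fingers":1,"slide":[0,0,0],"turn":0},{"fingers":1,"slide":[0,0,0],"turn":0}]'
python3 -m crank '[{"fingers":1,"slide":[0,0,-1],"turn":0},{"fingers":1,"slide":[0,0,-2],"turn":0},{"fingers":1,"slide":[0,0,-2],"turn":0},{"fingers":1,"slide":[0,0,-2],"turn":0},{"fingers":1,"slide":[0,0,-2],"turn":0},{"fingers":1,"slide":[0,0,0],"turn":0},{"fingers":1,"slide":[0,0,0],"turn":0}]'
python3 - <<'E'
from h import *
camera_s=camera("side"); save("side2",cv2.resize(camera_s["frame"][90:240,120:340],(800,545)))
E
# next: hex sleeve; closing line along flat normals
for p in -28.4 31.6 91.6 ; do python3 go.py .4597 -.2606 .27 $p; done
```

```text
clock: 7.78
tool_pos: [0.6251, -0.2498, 0.1866]
ee_rot: [0.0, 0.998, 0.059, 0.0]
contact_force: [-0.3, 0.3, -0.1]
gripper_width: 0.0852
grip_force: 0.0
clock: 8.37
tool_pos: [0.6256, -0.2498, 0.2791]
ee_rot: [0.001, 0.998, 0.059, 0.002]
contact_force: [0.2, 0.8, 0.7]
gripper_width: 0.0853
grip_force: 0.0
clock 8.42 pos [ 0.6249 -0.2498  0.2773] psi 6.8 tilt [ 0.001  0.    -1.   ] w 0.0853 F [ 1.   0.1 -1.1] q7 -1.25
turn 0.614 slide [-14.02   8.81   0.72]
clock 8.42 pos [ 0.6249 -0.2498  0.2773] psi 6.8 tilt [ 0.     0.001 -1.   ] w 0.0853 F [ 1.   0.1 -1.1] q7 -1.25
turn -0.434 slide [-14.64  -7.74   0.72]
clock 8.42 pos [ 0.6249 -0.2498  0.2773] psi 6.8 tilt [-0.     0.001 -1.   ] w 0.0853 F [ 1.   0.1 -1.1] q7 -1.25
turn -1.481 slide [ -0.62 -16.55   0.72]
```

View pics/side2.png

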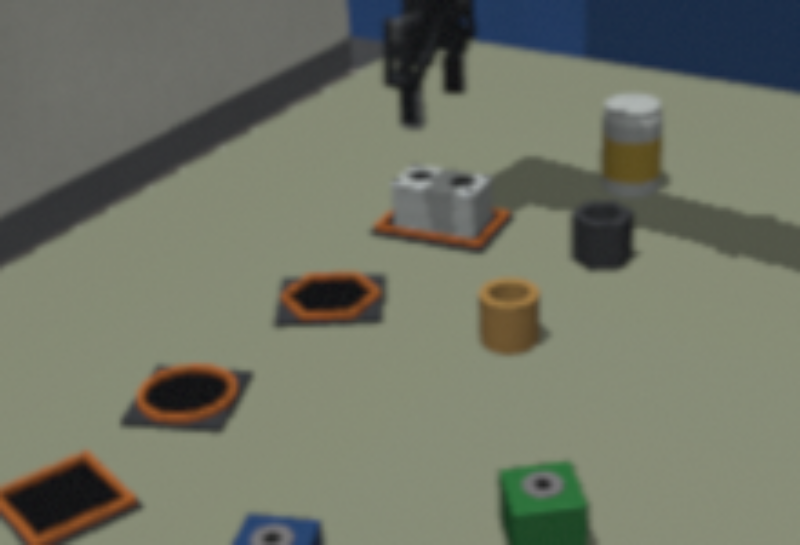

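The body is seated in the rect nest at (440,200), inside the rim. The hex sleeve is next.

```bash
python3 -m crank '[{"fingers":1,"slide":[0,0,0],"turn":-0.11},{"fingers":1,"slide":[0,0,0],"turn":-0.11},{"fingers":1,"slide":[0,0,0],"turn":-0.11},{"fingers":1,"slide":[0,0,0],"turn":-0.104},{"fingers":1,"slide":[-2.4,-1.3,0],"turn":0},{"fingers":1,"slide":[-2.4,-1.3,0],"turn":0},{"fingers":1,"slide":[-2.4,-1.3,0],"turn":0},{"fingers":1,"slide":[-2.4,-1.3,0],"turn":0}]'
python3 -m crank '[{"fingers":1,"slide":[-2.4,-1.3,0],"turn":0},{"fingers":1,"slide":[-2.6,-1.2,0],"turn":0},{"fingers":1,"slide":[0,0,2],"turn":0},{"fingers":1,"slide":[0,0,1],"turn":0},{"fingers":1,"slide":[0,0,0],"turn":0}]'
python3 go.py .4597 -.2606 .181 31.6
```

```text
clock: 9.08
tool_pos: [0.514, -0.2556, 0.2748]
ee_rot: [-0.001, 0.962, 0.273, -0.001]
contact_force: [-1.0, -0.1, 0.2]
gripper_width: 0.0854
grip_force: 0.0
clock: 9.5
tool_pos: [0.4585, -0.2602, 0.2435]
ee_rot: [-0.003, 0.962, 0.272, -0.002]
contact_force: [0.1, -0.5, 1.0]
gripper_width: 0.0856
grip_force: 0.0
clock 9.5 pos [ 0.4585 -0.2602  0.2435] psi 31.6 tilt [-0.003 -0.006 -1.   ] w 0.0856 F [ 0.1 -0.5  1. ] q7 -0.75
turn 0.0 slide [0.1  0.14 6.25]
```

```bash
python3 -m crank '[{"fingers":1,"slide":[0.1,0.1,1.5],"turn":0},{"fingers":1,"slide":[0,0,2],"turn":0},{"fingers":1,"slide":[0,0,1.5],"turn":0},{"fingers":1,"slide":[0,0,1],"turn":0},{"fingers":1,"slide":[0,0,0.2],"turn":0},{"fingers":1,"slide":[0,0,0],"turn":0}]'
python3 -m crank '[{"fingers":0,"slide":[0,0,0],"turn":0},{"fingers":0,"slide":[0,0,0],"turn":0},{"fingers":0,"slide":[0,0,0],"turn":0},{"fingers":0,"slide":[0,0,0],"turn":0},{"fingers":0,"slide":[0,0,0],"turn":0},{"fingers":0,"slide":[0,0,0],"turn":0},{"fingers":0,"slide":[0,0,0],"turn":0}]' 45
python3 -m crank '[{"fingers":0,"slide":[0,0,-1],"turn":0},{"fingers":0,"slide":[0,0,-2],"turn":0},{"fingers":0,"slide":[0,0,-2],"turn":0},{"fingers":0,"slide":[0,0,-2],"turn":0},{"fingers":0,"slide":[0,0,-2],"turn":-0.01},{"fingers":0,"slide":[0,0,0],"turn":0},{"fingers":0,"slide":[0,0,0],"turn":0}]'
python3 go.py .6357 -.0788 .27 32.2
```

```text
clock: 10.0
tool_pos: [0.462, -0.2606, 0.184]
ee_rot: [-0.001, 0.962, 0.273, -0.0]
contact_force: [-0.3, 0.7, -0.5]
gripper_width: 0.0853
grip_force: 0.0
clock: 10.58
tool_pos: [0.462, -0.2608, 0.1858]
ee_rot: [0.0, 0.962, 0.273, 0.0]
contact_force: [-2.0, 2.0, 5.8]
gripper_width: 0.0493
grip_force: 48.9
clock: 11.17
tool_pos: [0.4617, -0.2614, 0.2752]
ee_rot: [0.001, 0.961, 0.277, 0.001]
contact_force: [0.2, 0.4, -4.7]
gripper_width: 0.0494
grip_force: 48.2
clock 11.17 pos [ 0.4617 -0.2614  0.2752] psi 32.2 tilt [ 0.001  0.002 -1.   ] w 0.0494 F [ 0.2  0.4 -4.7] q7 -0.72
turn -0.001 slide [24.46 -6.18  0.52]
```

```bash
python3 -m crank '[{"fingers":0,"slide":[1.2,-0.3,0],"turn":0},{"fingers":0,"slide":[2.4,-0.6,0],"turn":0},{"fingers":0,"slide":[2.4,-0.6,0],"turn":0},{"fingers":0,"slide":[2.4,-0.6,0],"turn":0},{"fingers":0,"slide":[2.4,-0.6,0],"turn":0},{"fingers":0,"slide":[2.4,-0.6,0],"turn":0},{"fingers":0,"slide":[2.4,-0.6,0],"turn":0},{"fingers":0,"slide":[2.4,-0.6,0],"turn":0}]'
python3 -m crank '[{"fingers":0,"slide":[2.4,-0.6,0],"turn":0},{"fingers":0,"slide":[2.4,-0.6,0],"turn":0},{"fingers":0,"slide":[1.5,-0.5,0],"turn":0},{"fingers":0,"slide":[0,0,2],"turn":0},{"fingers":0,"slide":[0,0,2],"turn":0},{"fingers":0,"slide":[0,0,1],"turn":0},{"fingers":0,"slide":[0,0,0],"turn":0},{"fingers":0,"slide":[0,0,0],"turn":0}]'
python3 go.py .6357 -.0788 .194 32.2
```

```text
clock: 11.83
tool_pos: [0.5902, -0.125, 0.272]
ee_rot: [-0.001, 0.961, 0.278, -0.002]
contact_force: [0.2, -0.3, -3.2]
gripper_width: 0.0493
grip_force: 48.1
clock: 12.5
tool_pos: [0.6335, -0.0791, 0.2227]
ee_rot: [-0.001, 0.961, 0.277, -0.002]
contact_force: [0.2, -0.3, -4.0]
gripper_width: 0.0495
grip_force: 47.8
clock 12.5 pos [ 0.6335 -0.0791  0.2227] psi 32.2 tilt [-0.003 -0.003 -1.   ] w 0.0495 F [ 0.2 -0.3 -4. ] q7 -1.15
turn -0.0 slide [0.21 0.1  2.87]
```

```bash
python3 -m crank '[{"fingers":0,"slide":[0.3,0.2,1],"turn":0},{"fingers":0,"slide":[0,0,1],"turn":0},{"fingers":0,"slide":[0,0,0.6],"turn":0},{"fingers":0,"slide":[0,0,0.2],"turn":0},{"fingers":0,"slide":[0,0,0],"turn":0}]'
python3 -m crank '[{"fingers":0,"slide":[0,0,0.1],"turn":0},{"fingers":0,"slide":[0,0,0.1],"turn":0},{"fingers":0,"slide":[0,0,0],"turn":0}]'
python3 -m crank '[{"fingers":0,"slide":[0,0,0.1],"turn":0},{"fingers":0,"slide":[0,0,0],"turn":0}]'
```

```text
clock: 12.92
tool_pos: [0.6373, -0.0794, 0.1956]
ee_rot: [-0.0, 0.961, 0.277, -0.001]
contact_force: [-0.3, 0.3, -4.1]
gripper_width: 0.0494
grip_force: 48.0
clock: 13.17
tool_pos: [0.638, -0.0793, 0.195]
ee_rot: [0.0, 0.961, 0.277, 0.0]
contact_force: [0.7, 0.2, -3.8]
gripper_width: 0.0495
grip_force: 48.0
clock: 13.33
tool_pos: [0.6379, -0.0793, 0.1938]
ee_rot: [0.0, 0.961, 0.277, 0.0]
contact_force: [-0.7, 0.4, -4.2]
gripper_width: 0.0495
grip_force: 48.0
```

```bash
python3 -m crank '[{"fingers":0,"slide":[0,0,0.1],"turn":0},{"fingers":0,"slide":[0,0,0.1],"turn":0},{"fingers":0,"slide":[0,0,0],"turn":0}]'
python3 -m crank '[{"fingers":0,"slide":[0,0,0.1],"turn":0},{"fingers":0,"slide":[0,0,0],"turn":0}]'
```

```text
clock: 13.58
tool_pos: [0.6377, -0.0793, 0.1914]
ee_rot: [-0.0, 0.961, 0.277, -0.0]
contact_force: [-0.2, -0.3, -4.7]
gripper_width: 0.0493
grip_force: 48.0
clock: 13.75
tool_pos: [0.6379, -0.0793, 0.1909]
ee_rot: [0.0, 0.961, 0.277, 0.0]
contact_force: [-0.6, -0.3, -3.6]
gripper_width: 0.0497
grip_force: 48.0
```

```bash
python3 -m crank '[{"fingers":0,"slide":[0,0,0.1],"turn":0},{"fingers":0,"slide":[0,0,0],"turn":0}]'
python3 -m crank '[{"fingers":0,"slide":[0,0,0.05],"turn":0},{"fingers":0,"slide":[0,0,0],"turn":0}]'
```

```text
clock: 13.92
tool_pos: [0.6379, -0.0792, 0.1909]
ee_rot: [0.0, 0.961, 0.277, 0.0]
contact_force: [-3.2, -0.5, 4.0]
gripper_width: 0.0495
grip_force: 48.8
clock: 14.08
tool_pos: [0.6379, -0.0792, 0.1909]
ee_rot: [0.0, 0.961, 0.277, 0.0]
contact_force: [-3.6, -0.6, 6.5]
gripper_width: 0.0498
grip_force: 49.4
```

Contact. Now I release, retreat, and head for the bush.

```bash
python3 -m crank '[{"fingers":1,"slide":[0,0,0],"turn":0},{"fingers":1,"slide":[0,0,0],"turn":0},{"fingers":1,"slide":[0,0,0],"turn":0},{"fingers":1,"slide":[0,0,0],"turn":0},{"fingers":1,"slide":[0,0,0],"turn":0},{"fingers":1,"slide":[0,0,0],"turn":0}]'
python3 -m crank '[{"fingers":1,"slide":[0,0,-1],"turn":0},{"fingers":1,"slide":[0,0,-2],"turn":0},{"fingers":1,"slide":[0,0,-2],"turn":0},{"fingers":1,"slide":[0,0,-2],"turn":0},{"fingers":1,"slide":[0,0,-2],"turn":0},{"fingers":1,"slide":[0,0,0],"turn":0},{"fingers":1,"slide":[0,0,0],"turn":0}]'
python3 go.py .4655 -.0935 .24 32.2
```

```text
clock: 14.58
tool_pos: [0.6379, -0.0793, 0.1891]
ee_rot: [-0.0, 0.961, 0.277, 0.0]
contact_force: [-0.3, 0.4, 0.1]
gripper_width: 0.0853
grip_force: 0.0
clock: 15.17
tool_pos: [0.6385, -0.0791, 0.2814]
ee_rot: [0.001, 0.961, 0.277, 0.002]
contact_force: [-1.0, -0.5, -0.7]
gripper_width: 0.0853
grip_force: 0.0
clock 15.17 pos [ 0.6385 -0.0791  0.2814] psi 32.2 tilt [ 0.003  0.003 -1.   ] w 0.0853 F [-1.  -0.5 -0.7] q7 -1.13
turn -0.0 slide [-15.42  -8.01   4.07]
```

```bash
python3 -m crank '[{"fingers":1,"slide":[-1.4,-0.8,0],"turn":0},{"fingers":1,"slide":[-2.8,-1.4,0],"turn":0},{"fingers":1,"slide":[-2.8,-1.4,0.5],"turn":0},{"fingers":1,"slide":[-2.8,-1.4,1],"turn":0},{"fingers":1,"slide":[-2.8,-1.5,1],"turn":0},{"fingers":1,"slide":[-2.8,-1.5,1],"turn":0},{"fingers":1,"slide":[0,0,0.5],"turn":0},{"fingers":1,"slide":[0,0,0],"turn":0}]'
python3 -m crank '[{"fingers":1,"slide":[0,0,0],"turn":0}]'
python3 go.py .4655 -.0935 .183 32.2
```

```text
clock: 15.83
tool_pos: [0.4613, -0.094, 0.2366]
ee_rot: [-0.001, 0.961, 0.277, -0.004]
contact_force: [-0.1, 0.9, 0.6]
gripper_width: 0.0856
grip_force: 0.0
clock: 15.92
tool_pos: [0.4648, -0.0938, 0.2388]
ee_rot: [-0.0, 0.961, 0.277, -0.0]
contact_force: [0.9, -0.0, 0.5]
gripper_width: 0.0851
grip_force: 0.0
clock 15.92 pos [ 0.4648 -0.0938  0.2388] psi 32.2 tilt [-0. -0. -1.] w 0.0851 F [ 0.9 -0.   0.5] q7 -1.07
turn -0.0 slide [0.07 0.02 5.58]
```

```bash
python3 -m crank '[{"fingers":1,"slide":[0,0,1.5],"turn":0},{"fingers":1,"slide":[0,0,2],"turn":0},{"fingers":1,"slide":[0,0,1.4],"turn":0},{"fingers":1,"slide":[0,0,0.8],"turn":0},{"fingers":1,"slide":[0,0,0],"turn":0},{"fingers":1,"slide":[0,0,0],"turn":0}]'
python3 -m crank '[{"fingers":0,"slide":[0,0,0],"turn":0},{"fingers":0,"slide":[0,0,0],"turn":0},{"fingers":0,"slide":[0,0,0],"turn":0},{"fingers":0,"slide":[0,0,0],"turn":0},{"fingers":0,"slide":[0,0,0],"turn":0},{"fingers":0,"slide":[0,0,0],"turn":0},{"fingers":0,"slide":[0,0,0],"turn":0}]' 45
python3 -m crank '[{"fingers":0,"slide":[0,0,-1],"turn":0},{"fingers":0,"slide":[0,0,-2],"turn":0},{"fingers":0,"slide":[0,0,-2],"turn":0},{"fingers":0,"slide":[0,0,-2],"turn":0},{"fingers":0,"slide":[0,0,-2],"turn":0},{"fingers":0,"slide":[0,0,0],"turn":0},{"fingers":0,"slide":[0,0,0],"turn":0}]'
python3 go.py .6455 .0997 .27 32.2
```

```text
clock: 16.42
tool_pos: [0.4659, -0.0934, 0.1824]
ee_rot: [-0.0, 0.961, 0.278, 0.0]
contact_force: [0.3, 0.1, 0.0]
gripper_width: 0.0854
grip_force: 0.0
clock: 17.0
tool_pos: [0.4655, -0.0935, 0.1833]
ee_rot: [0.001, 0.961, 0.277, 0.001]
contact_force: [-0.9, 0.4, 5.9]
gripper_width: 0.0488
grip_force: 46.7
clock: 17.58
tool_pos: [0.465, -0.0937, 0.2729]
ee_rot: [0.001, 0.961, 0.277, 0.001]
contact_force: [-0.5, 0.4, -2.8]
gripper_width: 0.0489
grip_force: 47.5
clock 17.58 pos [ 0.465  -0.0937  0.2729] psi 32.2 tilt [ 0.001  0.002 -1.   ] w 0.0489 F [-0.5  0.4 -2.8] q7 -1.04
turn -0.0 slide [25.58 -6.75  0.31]
```

```bash
python3 -m crank '[{"fingers":0,"slide":[1.2,-0.3,0],"turn":0},{"fingers":0,"slide":[2.5,-0.7,0],"turn":0},{"fingers":0,"slide":[2.5,-0.7,0],"turn":0},{"fingers":0,"slide":[2.5,-0.7,0],"turn":0},{"fingers":0,"slide":[2.5,-0.7,0],"turn":0},{"fingers":0,"slide":[2.5,-0.7,0],"turn":0},{"fingers":0,"slide":[2.5,-0.7,0],"turn":0},{"fingers":0,"slide":[2.5,-0.7,0],"turn":0}]'
python3 -m crank '[{"fingers":0,"slide":[2.5,-0.7,0],"turn":0},{"fingers":0,"slide":[2.5,-0.6,0],"turn":0},{"fingers":0,"slide":[1.9,-0.3,0],"turn":0},{"fingers":0,"slide":[0,0,2],"turn":0},{"fingers":0,"slide":[0,0,2],"turn":0},{"fingers":0,"slide":[0,0,1],"turn":0},{"fingers":0,"slide":[0,0,0],"turn":0},{"fingers":0,"slide":[0,0,0],"turn":0}]'
python3 go.py .6455 .0997 .192 32.2
```

```text
clock: 18.25
tool_pos: [0.5952, 0.0506, 0.2695]
ee_rot: [-0.0, 0.961, 0.277, -0.002]
contact_force: [0.2, -0.3, -2.2]
gripper_width: 0.0485
grip_force: 47.4
clock: 18.92
tool_pos: [0.6445, 0.0997, 0.2202]
ee_rot: [-0.0, 0.961, 0.277, -0.002]
contact_force: [-0.1, -0.3, -2.3]
gripper_width: 0.0484
grip_force: 47.4
clock 18.92 pos [0.6445 0.0997 0.2202] psi 32.2 tilt [-0.004 -0.001 -1.   ] w 0.0484 F [-0.1 -0.3 -2.3] q7 -1.45
turn -0.0 slide [0.1  0.05 2.82]
```

```bash
python3 -m crank '[{"fingers":0,"slide":[0,0,1],"turn":0},{"fingers":0,"slide":[0,0,1],"turn":0},{"fingers":0,"slide":[0,0,0.6],"turn":0},{"fingers":0,"slide":[0,0,0.2],"turn":0},{"fingers":0,"slide":[0,0,0],"turn":0}]'
python3 -m crank '[{"fingers":0,"slide":[0,0,0.1],"turn":0},{"fingers":0,"slide":[0,0,0.1],"turn":0},{"fingers":0,"slide":[0,0,0],"turn":0}]'
python3 -m crank '[{"fingers":0,"slide":[0,0,0.1],"turn":0},{"fingers":0,"slide":[0,0,0],"turn":0}]'
```

```text
clock: 19.33
tool_pos: [0.6449, 0.1001, 0.1932]
ee_rot: [0.0, 0.961, 0.277, -0.001]
contact_force: [-0.2, -0.7, -2.7]
gripper_width: 0.0485
grip_force: 47.4
clock: 19.58
tool_pos: [0.6455, 0.1004, 0.1925]
ee_rot: [0.0, 0.961, 0.277, 0.0]
contact_force: [-0.7, -0.1, -3.3]
gripper_width: 0.0489
grip_force: 47.4
clock: 19.75
tool_pos: [0.6453, 0.1004, 0.1913]
ee_rot: [0.0, 0.961, 0.277, 0.0]
contact_force: [-0.6, 0.7, -2.6]
gripper_width: 0.0485
grip_force: 47.4
```

```bash
python3 -m crank '[{"fingers":0,"slide":[0,0,0.1],"turn":0},{"fingers":0,"slide":[0,0,0.1],"turn":0},{"fingers":0,"slide":[0,0,0],"turn":0}]'
python3 -m crank '[{"fingers":0,"slide":[0,0,0.1],"turn":0},{"fingers":0,"slide":[0,0,0],"turn":0}]'
```

```text
clock: 20.0
tool_pos: [0.6452, 0.1003, 0.1889]
ee_rot: [0.0, 0.961, 0.277, -0.0]
contact_force: [0.2, -0.4, -3.0]
gripper_width: 0.0485
grip_force: 47.4
clock: 20.17
tool_pos: [0.6453, 0.1003, 0.1885]
ee_rot: [0.0, 0.961, 0.277, 0.0]
contact_force: [-1.2, 0.5, -1.3]
gripper_width: 0.0488
grip_force: 47.6
```

```bash
python3 -m crank '[{"fingers":0,"slide":[0,0,0.1],"turn":0},{"fingers":0,"slide":[0,0,0],"turn":0}]'
python3 -m crank '[{"fingers":1,"slide":[0,0,0],"turn":0},{"fingers":1,"slide":[0,0,0],"turn":0},{"fingers":1,"slide":[0,0,0],"turn":0},{"fingers":1,"slide":[0,0,0],"turn":0},{"fingers":1,"slide":[0,0,0],"turn":0},{"fingers":1,"slide":[0,0,0],"turn":0}]'
python3 -m crank '[{"fingers":1,"slide":[0,0,-1],"turn":0},{"fingers":1,"slide":[0,0,-2],"turn":0},{"fingers":1,"slide":[0,0,-2],"turn":0},{"fingers":1,"slide":[0,0,-2],"turn":0},{"fingers":1,"slide":[0,0,-2],"turn":0},{"fingers":1,"slide":[0,0,0],"turn":0},{"fingers":1,"slide":[0,0,0],"turn":0}]'
python3 go.py .445 .2475 .24 19; python3 go.py .445 .2475 .24 109
```

```text
clock: 20.33
tool_pos: [0.6453, 0.1004, 0.1884]
ee_rot: [0.0, 0.961, 0.277, 0.0]
contact_force: [-2.3, -0.4, 5.2]
gripper_width: 0.0486
grip_force: 48.1
clock: 20.83
tool_pos: [0.6453, 0.1004, 0.1871]
ee_rot: [-0.0, 0.961, 0.277, 0.0]
contact_force: [0.6, 0.1, 0.4]
gripper_width: 0.0852
grip_force: 0.0
clock: 21.42
tool_pos: [0.6459, 0.1007, 0.2795]
ee_rot: [0.0, 0.961, 0.277, 0.002]
contact_force: [-0.8, 1.4, -0.8]
gripper_width: 0.0854
grip_force: 0.0
clock 21.42 pos [0.6459 0.1007 0.2795] psi 32.2 tilt [ 0.004  0.001 -1.   ] w 0.0854 F [-0.8  1.4 -0.8] q7 -1.42
turn 0.23 slide [-14.23 -20.42   3.88]
clock 21.42 pos [0.6459 0.1007 0.2795] psi 32.2 tilt [-0.001  0.004 -1.   ] w 0.0854 F [-0.8  1.4 -0.8] q7 -1.42
turn -1.34 slide [ 20.42 -14.23   3.88]
```

```bash
python3 -m crank '[{"fingers":1,"slide":[0,0,0],"turn":0.115},{"fingers":1,"slide":[0,0,0],"turn":0.115},{"fingers":1,"slide":[-1.2,-1.7,0],"turn":0},{"fingers":1,"slide":[-2,-2.9,0],"turn":0},{"fingers":1,"slide":[-2,-2.9,0],"turn":0},{"fingers":1,"slide":[-2,-2.9,0],"turn":0},{"fingers":1,"slide":[-2,-2.9,0],"turn":0},{"fingers":1,"slide":[-2,-2.9,0.9],"turn":0}]'
python3 -m crank '[{"fingers":1,"slide":[-2,-2.9,1],"turn":0},{"fingers":1,"slide":[-1,-1.3,1],"turn":0},{"fingers":1,"slide":[0,0,1],"turn":0},{"fingers":1,"slide":[0,0,0],"turn":0},{"fingers":1,"slide":[0,0,0],"turn":0}]'
python3 go.py .445 .2475 .183 19
```

```text
clock: 22.08
tool_pos: [0.4853, 0.2179, 0.2686]
ee_rot: [-0.0, 0.986, 0.165, 0.001]
contact_force: [-0.0, 0.9, -0.3]
gripper_width: 0.0853
grip_force: 0.0
clock: 22.5
tool_pos: [0.4451, 0.2457, 0.2372]
ee_rot: [0.001, 0.986, 0.165, -0.001]
contact_force: [0.5, -1.2, 0.6]
gripper_width: 0.0853
grip_force: 0.0
clock 22.5 pos [0.4451 0.2457 0.2372] psi 18.9 tilt [-0.002  0.001 -1.   ] w 0.0853 F [ 0.5 -1.2  0.6] q7 -2.03
turn -0.001 slide [ 0.06 -0.19  5.42]
```

```bash
python3 -m crank '[{"fingers":1,"slide":[0,-0.1,1.5],"turn":0},{"fingers":1,"slide":[0,0,2],"turn":0},{"fingers":1,"slide":[0,0,1.4],"turn":0},{"fingers":1,"slide":[0,0,0.6],"turn":0},{"fingers":1,"slide":[0,0,0],"turn":0},{"fingers":1,"slide":[0,0,0],"turn":0}]'
python3 -m crank '[{"fingers":0,"slide":[0,0,0],"turn":0},{"fingers":0,"slide":[0,0,0],"turn":0},{"fingers":0,"slide":[0,0,0],"turn":0},{"fingers":0,"slide":[0,0,0],"turn":0},{"fingers":0,"slide":[0,0,0],"turn":0},{"fingers":0,"slide":[0,0,0],"turn":0},{"fingers":0,"slide":[0,0,0],"turn":0}]' 45
python3 -m crank '[{"fingers":0,"slide":[0,0,-1],"turn":0},{"fingers":0,"slide":[0,0,-2],"turn":0},{"fingers":0,"slide":[0,0,-2],"turn":0},{"fingers":0,"slide":[0,0,-2],"turn":0},{"fingers":0,"slide":[0,0,-2],"turn":0},{"fingers":0,"slide":[0,0,0],"turn":0}]'
python3 -m crank '[{"fingers":0,"slide":[0,0,0],"turn":0.115},{"fingers":0,"slide":[0,0,0],"turn":0.115},{"fingers":0,"slide":[0,0,0],"turn":0.115},{"fingers":0,"slide":[0,0,0],"turn":0.115},{"fingers":0,"slide":[0,0,0],"turn":0.115},{"fingers":0,"slide":[0,0,0],"turn":0.115},{"fingers":0,"slide":[0,0,0],"turn":0}]'
python3 go.py .6358 .2441 .27 -20.6
```

```text
clock: 23.0
tool_pos: [0.4453, 0.2473, 0.1834]
ee_rot: [-0.0, 0.986, 0.164, 0.0]
contact_force: [-0.5, 0.6, 1.0]
gripper_width: 0.0853
grip_force: 0.0
clock: 23.58
tool_pos: [0.4447, 0.2484, 0.1842]
ee_rot: [-0.0, 0.986, 0.165, 0.001]
contact_force: [-0.9, 0.6, 5.7]
gripper_width: 0.0492
grip_force: 48.8
clock: 24.08
tool_pos: [0.4451, 0.2488, 0.2766]
ee_rot: [-0.001, 0.986, 0.165, 0.003]
contact_force: [1.0, 0.7, -2.1]
gripper_width: 0.0494
grip_force: 48.0
clock: 24.67
tool_pos: [0.4434, 0.2473, 0.2716]
ee_rot: [0.001, 0.984, -0.179, -0.001]
contact_force: [-0.1, 0.9, -2.9]
gripper_width: 0.0495
grip_force: 47.9
clock 24.67 pos [0.4434 0.2473 0.2716] psi -20.6 tilt [-0.002  0.003 -1.   ] w 0.0495 F [-0.1  0.9 -2.9] q7 -2.63
turn -0.0 slide [18.12 -6.47  0.1 ]
```

```bash
python3 -m crank '[{"fingers":0,"slide":[1.2,-0.4,0],"turn":0},{"fingers":0,"slide":[2.5,-0.9,0],"turn":0},{"fingers":0,"slide":[2.5,-0.9,0],"turn":0},{"fingers":0,"slide":[2.5,-0.9,0],"turn":0},{"fingers":0,"slide":[2.5,-0.9,0],"turn":0},{"fingers":0,"slide":[2.5,-0.9,0],"turn":0},{"fingers":0,"slide":[2.5,-0.9,0],"turn":0},{"fingers":0,"slide":[1.9,-0.7,0],"turn":0}]'
python3 -m crank '[{"fingers":0,"slide":[0,0,2],"turn":0},{"fingers":0,"slide":[0,0,2],"turn":0},{"fingers":0,"slide":[0,0,1],"turn":0},{"fingers":0,"slide":[0,0,0],"turn":0},{"fingers":0,"slide":[0,0,0],"turn":0}]'
python3 go.py .6358 .2441 .193 -20.6
```

```text
clock: 25.33
tool_pos: [0.6382, 0.2441, 0.2711]
ee_rot: [0.001, 0.984, -0.177, -0.001]
contact_force: [0.7, 0.5, -2.5]
gripper_width: 0.0495
grip_force: 47.9
clock: 25.75
tool_pos: [0.6358, 0.2451, 0.2216]
ee_rot: [0.001, 0.984, -0.177, -0.001]
contact_force: [-0.5, 0.0, -1.7]
gripper_width: 0.0495
grip_force: 47.7
clock 25.75 pos [0.6358 0.2451 0.2216] psi -20.4 tilt [-0.003  0.002 -1.   ] w 0.0495 F [-0.5  0.  -1.7] q7 -2.49
turn 0.003 slide [0.04 0.09 2.86]
```

```bash
python3 -m crank '[{"fingers":0,"slide":[0,0.1,1],"turn":0},{"fingers":0,"slide":[0,0,1],"turn":0},{"fingers":0,"slide":[0,0,0.6],"turn":0},{"fingers":0,"slide":[0,0,0.2],"turn":0},{"fingers":0,"slide":[0,0,0],"turn":0}]'
python3 -m crank '[{"fingers":0,"slide":[0,0,0.1],"turn":0},{"fingers":0,"slide":[0,0,0.1],"turn":0},{"fingers":0,"slide":[0,0,0.1],"turn":0},{"fingers":0,"slide":[0,0,0],"turn":0}]'
python3 -m crank '[{"fingers":0,"slide":[0,0,0.1],"turn":0},{"fingers":0,"slide":[0,0,0],"turn":0}]'
```

```text
clock: 26.17
tool_pos: [0.6358, 0.2441, 0.1941]
ee_rot: [0.001, 0.984, -0.178, -0.001]
contact_force: [-1.1, -0.6, -2.5]
gripper_width: 0.0491
grip_force: 47.9
clock: 26.5
tool_pos: [0.6362, 0.2444, 0.1923]
ee_rot: [-0.0, 0.984, -0.178, 0.0]
contact_force: [0.3, -0.4, -3.3]
gripper_width: 0.0492
grip_force: 47.9
clock: 26.67
tool_pos: [0.6362, 0.2443, 0.1911]
ee_rot: [0.0, 0.984, -0.178, 0.0]
contact_force: [0.3, -0.4, -3.4]
gripper_width: 0.0492
grip_force: 47.9
```

```bash
python3 -m crank '[{"fingers":0,"slide":[0,0,0.1],"turn":0},{"fingers":0,"slide":[0,0,0],"turn":0}]'
python3 -m crank '[{"fingers":0,"slide":[0,0,0.1],"turn":0},{"fingers":0,"slide":[0,0,0],"turn":0}]'
```

```text
clock: 26.83
tool_pos: [0.6361, 0.2443, 0.19]
ee_rot: [0.0, 0.984, -0.178, -0.0]
contact_force: [-0.8, -0.8, -3.9]
gripper_width: 0.0495
grip_force: 47.9
clock: 27.0
tool_pos: [0.6363, 0.2444, 0.1894]
ee_rot: [-0.0, 0.984, -0.178, 0.0]
contact_force: [0.5, -0.3, -2.0]
gripper_width: 0.0494
grip_force: 48.0
```

```bash
python3 -m crank '[{"fingers":0,"slide":[0,0,0.1],"turn":0},{"fingers":0,"slide":[0,0,0],"turn":0}]'
python3 -m crank '[{"fingers":1,"slide":[0,0,0],"turn":0},{"fingers":1,"slide":[0,0,0],"turn":0},{"fingers":1,"slide":[0,0,0],"turn":0},{"fingers":1,"slide":[0,0,0],"turn":0},{"fingers":1,"slide":[0,0,0],"turn":0},{"fingers":1,"slide":[0,0,0],"turn":0}]'
python3 -m crank '[{"fingers":1,"slide":[0,0,-1],"turn":0},{"fingers":1,"slide":[0,0,-2],"turn":0},{"fingers":1,"slide":[0,0,-3],"turn":0},{"fingers":1,"slide":[0,0,-3],"turn":0},{"fingers":1,"slide":[-3,0,-2],"turn":0},{"fingers":1,"slide":[-3,0,0],"turn":0},{"fingers":1,"slide":[-3,0,0],"turn":0},{"fingers":1,"slide":[-3,0,0],"turn":0}]'
python3 -m crank '[{"fingers":1,"slide":[-3,0,0],"turn":0},{"fingers":1,"slide":[-3,0,0],"turn":0},{"fingers":1,"slide":[-2,0,0],"turn":0},{"fingers":1,"slide":[0,0,0],"turn":0},{"fingers":1,"slide":[0,0,0],"turn":0}]'
python3 - <<'E'
from h import *
for n in("side","top"):
    c=camera(n); np.savez(n+"9",**c); save(n+"9",cv2.resize(c["frame"],(768,576)))
c=dict(np.load("top9.npz")); P=cloud(c); top=(P[...,2]>.040)&(P[...,2]<.07); XY=plane_xy(c,.051)
for n,s,k in(("body",(524,174),2),("sol",(258,177),4),("bush",(334,170),2),("hex",(431,172),6)): print(n,fit(top,XY,np.array(s)/1.5,k))
E
```

```text
clock: 27.17
tool_pos: [0.6362, 0.2444, 0.1893]
ee_rot: [-0.0, 0.984, -0.178, 0.0]
contact_force: [-2.1, -2.0, 4.4]
gripper_width: 0.0496
grip_force: 48.6
clock: 27.67
tool_pos: [0.6362, 0.2444, 0.188]
ee_rot: [-0.0, 0.984, -0.178, -0.0]
contact_force: [1.1, -0.1, 0.4]
gripper_width: 0.0854
grip_force: 0.0
clock: 28.33
tool_pos: [0.5227, 0.287, 0.2999]
ee_rot: [-0.001, 0.984, -0.178, 0.001]
contact_force: [-0.7, -0.4, -0.0]
gripper_width: 0.0852
grip_force: 0.0
clock: 28.75
tool_pos: [0.4477, 0.3156, 0.2993]
ee_rot: [-0.0, 0.984, -0.176, 0.001]
contact_force: [0.3, -0.7, -0.5]
gripper_width: 0.0855
grip_force: 0.0
body {'rect': [622.3, -249.8, 87.4, 50.6, 6.7], 'cen': [621.2, -249.5], 'corner': np.float64(8.6)}
sol {'rect': [635.9, 243.9, 53.7, 52.8, 70.5], 'cen': [635.9, 243.8], 'corner': np.float64(25.1)}
bush {'rect': [645.0, 99.8, 51.8, 48.1, 42.1], 'cen': [644.9, 99.7], 'corner': np.float64(11.3)}
hex {'rect': [636.2, -80.3, 54.0, 54.3, 94.0], 'cen': [636.2, -80.3], 'corner': np.float64(-28.7)}
```

View pics/top9.png

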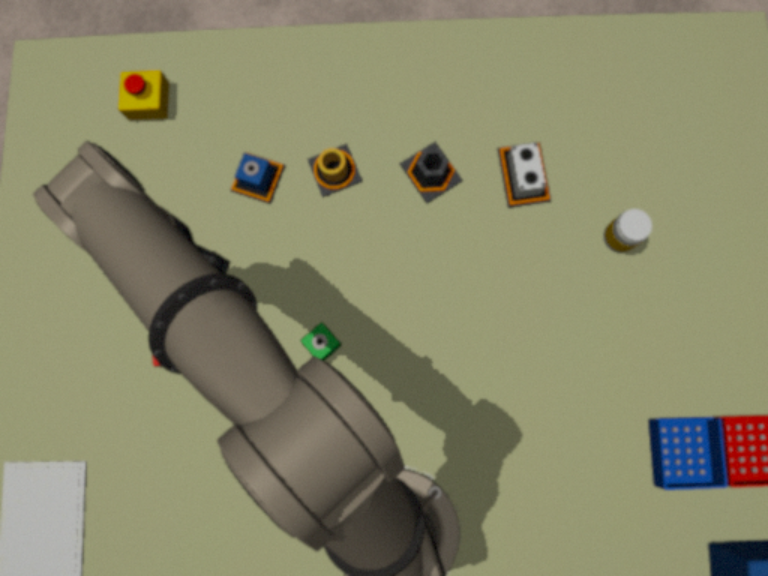

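View pics/side9.png

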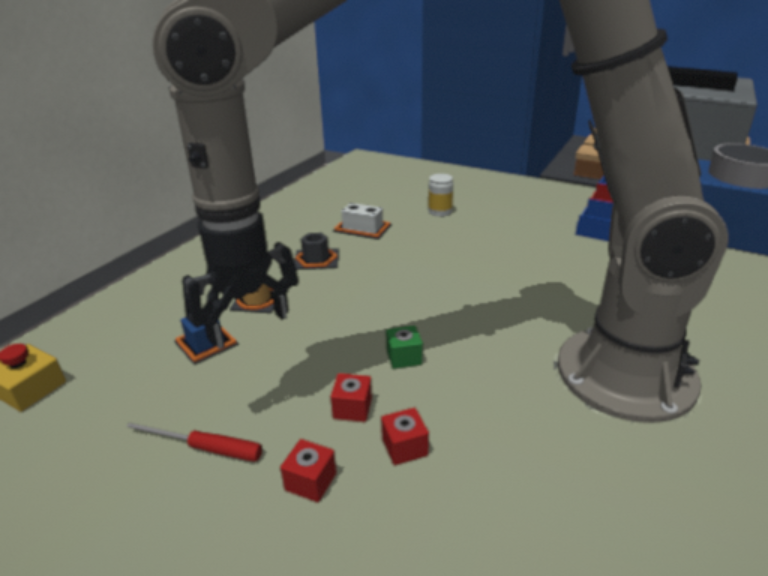

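All four parts sit inside their rims: solenoid (253,175), bush (333,166), hex (431,165) and body (527,172) in the top view. The can and screwdriver have not moved, and the arm is clear.

```bash
python3 -c "
from plant import *
print(finish_job())"
```

```text
the job is handed in; nothing more can be done
None
```

All four pump parts are in their matching nests, pump body first, each within about 4 mm of its nest's centre by the final camera check; the can and screwdriver were left alone, and the job was handed in at about 29 s.

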